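# Wedge the carrier plate up to its height mark

### The arm

A 6-joint arm with a two-finger parallel gripper is mounted at the origin on the work surface. World frame = base frame: x ahead of the robot, y to its left, z up, the work surface at z = 0. Lengths are in mm, angles in rad, forces in N, time in s.
With the tool pointing down it reaches from about 275 to 750 mm from the base axis. Payload 10.2 kg.
Tool frame: the origin (TCP) lies midway between the tips of the shut fingers; the grasp point (between the pads) lies 19 mm behind it; y points along the fingers, z is the direction in which the jaws open and shut, and the axes are right-handed (so a half turn about y gives the same grasp; the last joint's range is limited). The gripper opens to 85 mm and grips with 20 to 120 N. Pads are 22 mm wide; open, the fingers measure 114 mm over their backs; the gripper's body (76 mm by 85 mm) begins 54 mm behind the grasp point. The pads swing forward as they close: fully open they stand 13 mm farther back than shut.
Start: joints at [-1.56, 0.313, 1.498, -0, 1.331, -0.223], TCP at [121.616, -510.726, 231.294] pointing down, gripper open.
Joint ranges: [-2.94, 2.94], [-0.97, 2.17], [0.19, 2.56], [-1.23, 4.37], [0.02, 3.11], [-2.88, 2.88]. Speed limits (rad/s): [2.39, 2.39, 3.01, 3.14, 3.14, 3.14].

### API

Orientations are given as a unit quaternion [w, x, y, z].
In Python, from rig import ctrl gives the robot as it stands.
- The arm moves only by the shell command python3 -m inch 'ROWS' [OPENING] [FORCE]. ROWS is JSON, one flat list of numbers, 6 for each row, row after row: the shift along the tool's x, y, z in cm, then the turn, a rotation vector about the tool's x, y, z in rad. A call has 1 to 8 rows; each row is the pose to reach, as a shift and turn from the pose commanded when the call began, along the tool's axes at that moment; what a row does not reach only later rows make up. A row lasts 1/12 s, in which the tool goes at most 41.7 mm and 7.16 degrees, less where a joint would pass 70% of its speed; a pose out of reach is approached as far as the arm can. A call with a gripper value outside its range is refused whole. OPENING is the gripper command: -1 is fully open, 1 is shut, values between are in proportion, set as the call begins (- or left out, the last holds). The fingers move at their own pace and stop on an object; FORCE is the grip in N (left out, the last holds). Time passes only in rows, so rows that repeat a pose let the fingers close. It gives the time, the measured TCP pose, the force and the opening at its end, in the units of the state.
- ctrl.sense(): the state, without advancing time (a new reading comes with each control period).
- ctrl.capture(name): name is "side" or "top" or "wrist"; returns the picture (420x560x3 uint8, red, green, blue); there is no depth.
- ctrl.get_calibration(name): a dict with "fx", "fy", "cx", "cy" (pixels), "world_to_cam" (4x4, takes a point from world to camera coordinates). Camera axes: x right, y down, z forward; pixel columns grow to the right and rows downward; lengths in mm; the calibration is good to about 2 mm. A picture is of the moment at which its call begins: read the wrist's pose just before it. get_calibration takes no time and is no camera call; for the wrist camera it gives the pose at the moment of the call.
- ctrl.finish_job(): hands the job in, once; it reports no verdict.
Trained networks look in the newest picture that a camera, given by its name, has taken for a name from the list of things; names that differ only in an ending like _2 or _b are one class to them, and where a whole thing is asked for, a point or a joint stands for the part that bears it (a point fixed in the world has none). Each returns a list of dicts, best first, with "score" (0 to 1); they miss things now and then, are a little off and sometimes report something else, mostly with a low value. They report only what shows in the picture. A call takes as long as a camera call. They do not tell look-alikes from the thing itself.
- ctrl.search_frame(thing, camera): "uv" ([column, row] in pixels, amid what is visible of it).
The state is a dict: "time_s": time; "joints": joint angles; "dq": joint speeds; "tau": joint torques, N m; "eef_pos": TCP position; "ee_rot": TCP orientation; "force": force on the tool from outside, world axes, zero at the start; "wrist_torque": the same for the moment, N m; "grip_width": opening from 0.0 (shut) to 1.0 (fully open).
Only numpy, scipy, OpenCV 4.12 (cv2) and the standard library are available. Lean on these libraries where they do the work, as an engineer would, in place of code of your own. Each camera call takes 0.05 s, during which the arm holds its last target.

### The job

Take the long slim levelling wedge with the block-shaped tail, lay it flat in the guide channel of the plate fixture with its thin end towards the plate, and push it in under the plate's foot until the pointer stands at the line on the gauge post and the plate is snug against its two stop collars. Snug it with a push of about 20 newtons, do not jam it, lift only with the wedge, and leave the wedge in place; the flat steel bar and the short steep chock stay where they lie.

Things in the scene. Friction and masses are not known exactly. Their poses are not given: they have to be found in the camera images.
- wedge: Ground steel levelling wedge, 140 mm long, 34 mm wide, 0.6 kg. Origin: centre of its underside; x points to the thin end, z up. Ramp on the front 108 mm (x = +70 to -38 mm), 3 mm high at the thin end, 21 mm at the tail (1 in 6). Lies flat on the table beside the fixture, at one of three places shared with the parallel and the chock.
- wedge_tip (a point): The middle of the wedge's thin end, on its underside (70 mm ahead of the wedge's origin).
- wedge_tail (a point): Grip point in the wedge's tail, 54 mm behind the wedge's origin and 34 mm above its underside. The tail is a block 32 mm long, 34 mm wide and 48 mm high (wedge x = -38 to -70 mm): grip it across its width; its flat upright back face can be pushed.
- base: Aluminium base plate of the fixture, fixed on the table, 10 mm thick, 160 mm wide. Origin: on the table surface straight below the plate's foot; x is the direction in which the wedge goes in, away from the robot within 0.25 rad, y left, z up. It runs from x = -150 to +120 mm. The wedge slides on its top, 10 mm above the table.
- channel_mouth (a point): Middle of the channel's mouth, on the base's top, at x = -138 mm of the base. Two steel rails, 8 mm high and 8 mm wide, run along x from -90 to +100 mm and leave a channel 40 mm wide centred on y = 0; from -90 to -138 mm they flare out to a mouth about 65 mm wide. Sliding faces are ground and oiled: friction about 0.3, varying by a fifth.
- plate (a joint): Lift of the plate in m: 0 at rest (start), 0.008 at the mark, where it meets two stop collars on its columns. Wedge push: some 5 to 12 N while it rises (a brief bump when the ramp meets the foot), steeply more at the collars; 18 to 25 N is snug. Snug, it bears on the wedge with 11 N or more (it weighs 6 to 8 N); over 32 N is jammed. Let go, the wedge stays by friction.
- foot (a point): Lowest point of the plate's round-nosed foot (30 mm across the channel, 12 mm along it), which sits on a stiff spring and yields a little. At the start it hangs 5 to 9 mm above the base's top (columns are not always set alike), so how far the wedge must go in differs. The plate (105 x 156 x 12 mm) moves straight up; its near edge is 9 mm before the foot, its top about 45 mm above the base's.
- pointer (a point): Tip of the plate's pointer, which rises with the plate.
- mark (a point): The line on the white gauge post at the far right corner of the fixture; the pointer tip is level with it when the plate has risen 8 mm. The post's top, the fixture's highest part, is about 95 mm above the table.
- parallel: Bystander: flat steel bar 140 x 34 x 21 mm, not tapered, origin at the centre of its underside. Leave it alone.
- chock: Bystander: short steep steel chock, 70 x 34 mm, 40 mm high, origin at the centre of its underside. Leave it alone.
Things that resemble listed ones, but are neither listed nor needed, are in the scene too. What is shaped like the wedge but blue or green is not meant.

How it is judged:
By the outcome, as a careful person would: the job done as asked, in the order asked, and still so for the second after the job is handed in, with the robot touching nothing.
It also fails if it takes over 67 s, if anything falls off the work surface, if the arm or the gripper's body presses on something with over 40 N, if the wrist force passes 120 N, or if a joint passes its speed limit or range.

## Working session

There is one attempt and no reset: what is moved stays moved. The work goes in short steps, Python scripts to look and compute and a shell command to move; the robot and the scene stay as the last step left them, time stands still between calls to the robot, and variables do not carry over. Pictures are saved under pics/ and viewed, and the job is handed in when it is done.

```bash
ls; mkdir -p pics; cat > h.py <<'E'
import numpy as np, cv2
from rig import ctrl
from scipy.spatial.transform import Rotation as R
def save(n,im,box=None,scale=1):
    if box: im=im[box[1]:box[3],box[0]:box[2]]
    if scale!=1: im=cv2.resize(im,None,fx=scale,fy=scale,interpolation=cv2.INTER_CUBIC)
    cv2.imwrite('pics/'+n+'.png',cv2.cvtColor(im,cv2.COLOR_RGB2BGR))
def ray(c,uv):
    M=np.array(c['world_to_cam']);Rm=M[:3,:3];t=M[:3,3]
    d=Rm.T@np.array([(uv[0]-c['cx'])/c['fx'],(uv[1]-c['cy'])/c['fy'],1.]);return -Rm.T@t,d
def at_z(c,uv,z):
    o,d=ray(c,uv);return o+d*(z-o[2])/d[2]
def proj(c,p):
    M=np.array(c['world_to_cam']);q=M[:3,:3]@np.asarray(p,float)+M[:3,3]
    return np.array([c['fx']*q[0]/q[2]+c['cx'],c['fy']*q[1]/q[2]+c['cy']])
def rot(s):
    q=s['ee_rot'];return R.from_quat([q[1],q[2],q[3],q[0]])
E
python3 - <<'E'
from h import *
s=ctrl.sense();print(s);print(rot(s).as_matrix().round(3))
for n in('top','side','wrist'):
    im=ctrl.capture(n);save(n+'0',im)
    c=ctrl.get_calibration(n);print(n,c['fx'],c['cx'],c['cy'],np.array(c['world_to_cam']).round(3).tolist())
    for t in('wedge','wedge_tail','wedge_tip','channel_mouth','base','parallel','chock','mark','pointer'):
        if n!='wrist': print(t,[(np.round(x['uv']).tolist(),round(x['score'],2)) for x in ctrl.search_frame(t,n)])
print(ctrl.sense()['time_s'])
E
```

```text
pics
{'time_s': 0.0, 'joints': array([-1.56036926e+00,  3.13433106e-01,  1.49845428e+00, -2.07894508e-05,
        1.33100741e+00, -2.23398196e-01]), 'dq': array([-0.00158031,  0.00102026, -0.00038346, -0.00023502, -0.00052962,
       -0.0013943 ]), 'tau': array([ 1.38245010e-03, -4.12267041e+01, -2.59741634e+01, -1.17248433e-04,
        4.17638061e-03, -1.11372569e-05]), 'eef_pos': array([ 121.62378771, -510.44335978,  230.7372509 ]), 'ee_rot': array([ 0.08252507, -0.0824414 ,  0.70273789, -0.70182083]), 'force': array([0.44296992, 1.31876935, 0.34581328]), 'wrist_torque': array([-0.02469053,  0.02197584, -0.03732481]), 'grip_width': 1.0024610314510412}
[[-0.973 -0.     0.232]
 [-0.232  0.001 -0.973]
 [-0.    -1.    -0.001]]
top 487.99620450997037 281.38969039524824 202.64497806999358 [[0.012, -1.0, -0.012, 57.454], [-0.996, -0.01, -0.091, 569.37], [0.091, 0.013, -0.996, 1400.954], [0.0, 0.0, 0.0, 1.0]]
wedge [([248.0, 196.0], 0.98), ([205.0, 189.0], 0.92), ([242.0, 256.0], 0.89), ([156.0, 195.0], 0.87)]
wedge_tail [([251.0, 195.0], 0.91), ([241.0, 256.0], 0.85), ([159.0, 198.0], 0.8
[... 519 characters left out ...]
84), ([259.0, 204.0], 0.76), ([254.0, 165.0], 0.67)]
wedge_tail [([272.0, 182.0], 0.87), ([198.0, 204.0], 0.85), ([256.0, 164.0], 0.76), ([260.0, 205.0], 0.67)]
wedge_tip [([195.0, 200.0], 0.98), ([258.0, 206.0], 0.78), ([255.0, 163.0], 0.71), ([274.0, 182.0], 0.59)]
channel_mouth [([274.0, 272.0], 0.92), ([323.0, 252.0], 0.38)]
base [([271.0, 271.0], 0.63)]
parallel [([232.0, 363.0], 0.95)]
chock [([217.0, 180.0], 0.8), ([321.0, 246.0], 0.66)]
mark [([321.0, 250.0], 0.59)]
pointer [([319.0, 245.0], 0.6)]
wrist 292.8890476485452 276.36314473934857 204.49683967038385 [[0.232, -0.973, 0.0, -524.878], [-0.934, -0.223, 0.279, -36.236], [-0.271, -0.065, -0.96, 378.164], [0.0, 0.0, 0.0, 1.0]]
1.05
```

View pics/top0.png

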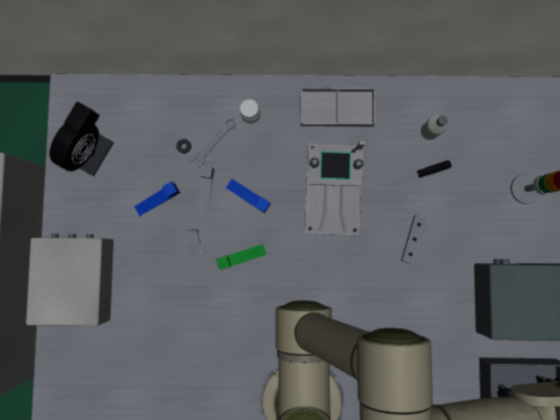

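View pics/side0.png

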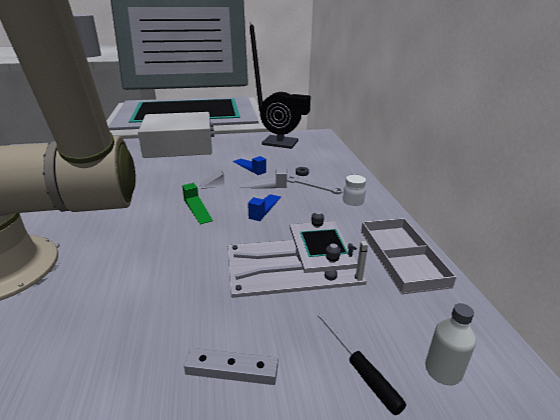

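```bash
python3 - <<'E'
import cv2
im=cv2.imread('pics/top0.png');cv2.imwrite('pics/topc.png',cv2.resize(im[130:300,130:290],None,fx=3.5,fy=3.5,interpolation=cv2.INTER_CUBIC))
im=cv2.imread('pics/side0.png');cv2.imwrite('pics/sidec.png',cv2.resize(im[140:310,160:360],None,fx=3.5,fy=3.5,interpolation=cv2.INTER_CUBIC))
E
```

```text
(no output)
```

View pics/topc.png

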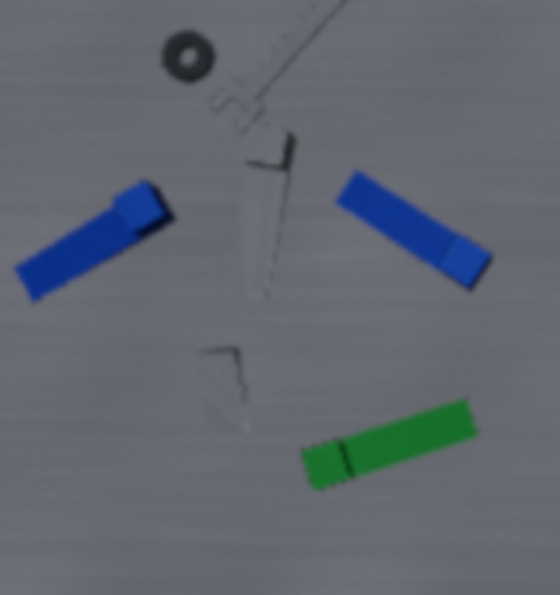

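View pics/sidec.png

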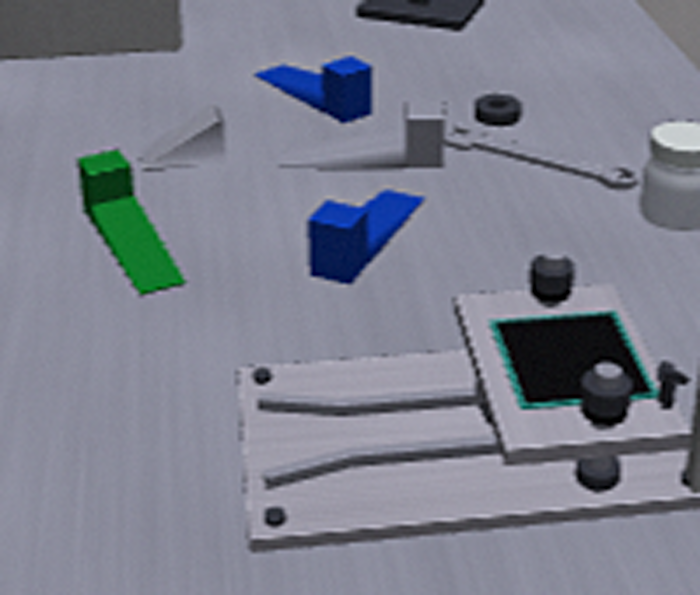

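```bash
python3 - <<'E'
from h import *
c=ctrl.get_calibration('top')
f=lambda u,v:(u/3.5+130,v/3.5+130)
for n,p,z in [('tail c',(247,130),48),('',(293,133),48),('',(288,167),48),('',(247,163),48),('tip',(242,293),3),('tip',(268,297),3),('blue',(250/3.5,0),0)]:
    print(n,at_z(c,f(*p),z).round(0))
for n,p,z in [('base bl',(305,234),10),('br',(359,235),10),('tl',(310,144),10),('tr',(362,145),10)]: print(n,at_z(c,p,z).round(0))
c=ctrl.get_calibration('side')
g=lambda u,v:(u/3.5+160,v/3.5+140)
for n,p,z in [('tail front low',(405,167),0),('tail back low',(443,166),0),('tip',(278,166),0),('base near L',(240,372),10),('base nearR',(252,540),10)]: print(n,at_z(c,g(*p),z).round(0))
s=ctrl.sense();Rm=rot(s).as_matrix()
w=np.array(ctrl.get_calibration('wrist')['world_to_cam']);print('cam pos',-w[:3,:3].T@w[:3,3], 'in tool',Rm.T@(-w[:3,:3].T@w[:3,3]-s['eef_pos']))
print('view dir in tool',Rm.T@w[2,:3])
E
```

```text
tail c [668. 299.  48.]
 [666. 261.  48.]
 [637. 265.  48.]
 [640. 299.  48.]
tip [535. 308.   3.]
tip [532. 286.   3.]
blue [788. 463.   0.]
base bl [478.  -7.  10.]
br [ 477. -165.   10.]
tl [747. -20.  10.]
tr [ 745. -175.   10.]
tail front low [641. 273.   0.]
tail back low [673. 269.   0.]
tip [534. 291.   0.]
base near L [483. -13.  10.]
base nearR [ 480. -168.   10.]
cam pos [ 190.55277586 -493.99402654  373.46655999] in tool [ -70.9548353  -142.16665429   -0.31602525]
view dir in tool [2.79210285e-01 9.60229854e-01 4.94531509e-04]
```

```bash
cat >> h.py <<'E'
def go(target,psi=None):
    "tool-axis shift in cm, and turn, from the measured pose to target TCP with jaw yaw psi, tool down"
    s=ctrl.sense();r=rot(s);Rm=r.as_matrix()
    d=Rm.T@(np.array(target)-s['eef_pos'])/10
    out=[d.round(3)]
    cur=np.arctan2(Rm[1,2],Rm[0,2])
    if psi is not None:
        z=np.array([np.cos(psi),np.sin(psi),0]);y=np.array([0,0,-1.]);x=np.cross(y,z)
        T=R.from_matrix(np.array([x,y,z]).T)
        out.append((r.inv()*T).as_rotvec().round(4))
    print('t',s['time_s'],'pos',s['eef_pos'].round(1),'psi',cur.round(4),'F',s['force'].round(1),'g',round(s['grip_width'],3));print('shift cm',out)
E
python3 -c "
from h import *
go([600,285,230],1.43)"
```

```text
t 1.05 pos [ 121.6 -510.7  231.3] psi -1.3371 F [ 0.  -0.2 -0.5] g 1.002
shift cm [array([-64.967,   0.131, -66.331]), array([-1.0000e-04, -2.7671e+00,  0.0000e+00])]
```

```bash
python3 -m inch '[-65,0,-66.3,0,-2.767,0,-65,0,-66.3,0,-2.767,0,-65,0,-66.3,0,-2.767,0,-65,0,-66.3,0,-2.767,0,-65,0,-66.3,0,-2.767,0,-65,0,-66.3,0,-2.767,0,-65,0,-66.3,0,-2.767,0,-65,0,-66.3,0,-2.767,0]' -1; python3 -c "
from h import *
go([600,285,230],1.43);print(ctrl.sense()['joints'])"
```

```text
time_s: 1.72
eef_pos: [294.0, -223.3, 231.5]
ee_rot: [-0.411, 0.411, -0.575, 0.576]
force: [0.6, -0.0, -0.1]
grip_width: 1.001
t 1.7167 pos [ 294.  -223.3  231.5] psi -0.3315 F [ 0.6 -0.  -0.1] g 1.001
shift cm [array([-58.023,   0.134,  12.394]), array([-1.0000e-04, -1.7615e+00,  9.0000e-04])]
[-9.70176268e-01 -4.28475241e-02  1.90892914e+00  5.42584753e-05
  1.27470526e+00 -6.38691998e-01]
```

```bash
python3 -m inch '[-58,0.1,12.4,0,-1.76,0,-58,0.1,12.4,0,-1.76,0,-58,0.1,12.4,0,-1.76,0,-58,0.1,12.4,0,-1.76,0,-58,0.1,12.4,0,-1.76,0,-58,0.1,12.4,0,-1.76,0,-58,0.1,12.4,0,-1.76,0,-58,0.1,12.4,0,-1.76,0]'; python3 -c "
from h import *
go([600,285,230],1.43);print(ctrl.sense()['joints'])"
```

```text
time_s: 2.38
eef_pos: [467.7, 61.8, 230.9]
ee_rot: [0.637, -0.636, 0.308, -0.308]
force: [0.5, -0.9, 0.5]
grip_width: 0.999
t 2.3833 pos [467.7  61.8 230.9] psi 0.6697 F [ 0.5 -0.9  0.5] g 0.999
shift cm [array([-9.29 ,  0.095, 24.228]), array([-2.000e-04, -7.603e-01,  6.000e-04])]
[-1.17727240e-01  1.95262103e-01  1.65102969e+00 -7.74020473e-05
  1.29469891e+00 -7.87358935e-01]
```

```bash
python3 -m inch '[-9.3,0.1,24.2,0,-0.76,0,-9.3,0.1,24.2,0,-0.76,0,-9.3,0.1,24.2,0,-0.76,0,-9.3,0.1,24.2,0,-0.76,0,-9.3,0.1,24.2,0,-0.76,0,-9.3,0.1,24.2,0,-0.76,0,-9.3,0.1,24.2,0,-0.76,0,-9.3,0.1,24.2,0,-0.76,0]'; python3 - <<'E'
from h import *
go([600,285,230],1.43)
im=ctrl.capture('wrist');save('w1',im)
for t in('wedge_tail','wedge_tip','wedge'): print(t,[(np.round(x['uv']).tolist(),round(x['score'],2)) for x in ctrl.search_frame(t,'wrist')])
E
```

```text
time_s: 3.05
eef_pos: [600.8, 284.0, 228.1]
ee_rot: [-0.705, 0.705, -0.052, 0.051]
force: [-0.7, 0.8, -0.2]
grip_width: 1.003
t 3.05 pos [600.8 284.  228.1] psi 1.4261 F [-0.7  0.8 -0.2] g 1.003
shift cm [array([-0.096, -0.187,  0.091]), array([ 0.0003, -0.0039, -0.0013])]
wedge_tail [([287.0, 183.0], 0.85), ([168.0, 182.0], 0.65), ([397.0, 149.0], 0.64), ([148.0, 26.0], 0.56), ([32.0, 208.0], 0.2)]
wedge_tip [([393.0, 145.0], 0.89), ([151.0, 26.0], 0.65), ([170.0, 182.0], 0.62)]
wedge [([284.0, 185.0], 0.98), ([395.0, 146.0], 0.91), ([170.0, 185.0], 0.91), ([149.0, 26.0], 0.68)]
```

View pics/w1.png

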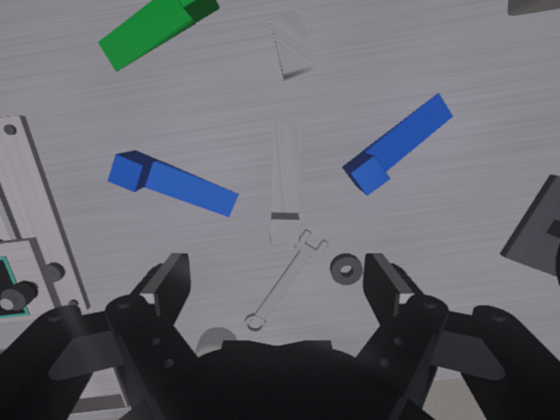

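```bash
python3 - <<'E'
import cv2
im=cv2.imread('pics/w1.png')[110:260,220:360];im=cv2.convertScaleAbs(im,alpha=1.6,beta=-60);cv2.imwrite('pics/w1c.png',cv2.resize(im,None,fx=4,fy=4,interpolation=cv2.INTER_CUBIC))
E
```

```text
(no output)
```

View pics/w1c.png

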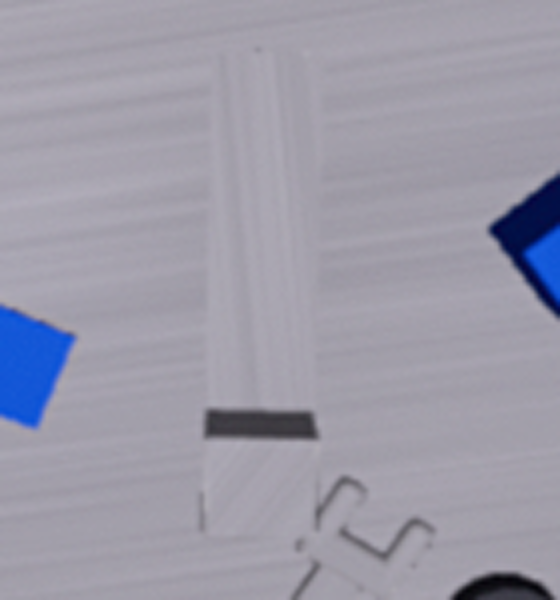

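```bash
python3 - <<'E'
from h import *
c=ctrl.get_calibration('wrist')
f=lambda p:(p[0]/4+220,p[1]/4+110)
P=[]
for p,z in [((205,438),48),((318,438),48),((203,533),48),((316,535),48),((213,50),3),((319,50),3),((206,411),21),((314,413),21)]:
    q=at_z(c,f(p),z);P.append(q[:2]);print(q.round(1))
P=np.array(P);tail=P[:4].mean(0);tip=P[4:6].mean(0);ra=P[6:8].mean(0)
d=tip-ra;print('len ramp',np.linalg.norm(d),'heading',np.arctan2(d[1],d[0]),'tail->tip',np.linalg.norm(tip-tail),np.arctan2(*(tip-tail)[::-1]));print(tail,'tail from tip',tip-124*d/np.linalg.norm(d), 'from ra', ra-16*d/np.linalg.norm(d))
E
```

```text
[640.6 268.6  48. ]
[645.6 301.3  48. ]
[670.3 263.4  48. ]
[676.  296.8  48. ]
[533.3 287.    3. ]
[538.  318.8   3. ]
[641.  268.4  21. ]
[646.7 301.9  21. ]
len ramp 109.64868426322056 heading 2.979303719929247 tail->tip 124.16073290233062 2.97688632079556
[658.13482236 282.50968289] tail from tip [658.0250563  282.83179694] from ra [659.6520769  282.56540668]
```

```bash
python3 -c "
from h import *
go([658.3,282.6,110],1.407)
go([658.3,282.6,16],1.407)"
```

```text
t 3.25 pos [600.3 280.5 230.2] psi 1.4211 F [ 0.4  0.2 -0.6] g 1.001
shift cm [array([ 5.702, 12.026,  1.069]), array([0.0001, 0.0141, 0.0003])]
t 3.25 pos [600.3 280.5 230.2] psi 1.4211 F [ 0.4  0.2 -0.6] g 1.001
shift cm [array([ 5.699, 21.426,  1.07 ]), array([0.0001, 0.0141, 0.0003])]
```

```bash
python3 -m inch '[3,4,1,0,0.014,0,3,4,1,0,0.014,0,3,4,1,0,0.014,0,3,4,1,0,0.014,0]'; python3 - <<'E'
from h import *
go([658.3,282.6,110],1.407)
np.save('c.npy',ctrl.get_calibration('wrist'),allow_pickle=True)
im=ctrl.capture('wrist');save('w2',im);save('w2c',cv2.convertScaleAbs(im,alpha=1.6,beta=-60),(190,60,350,260),3)
go([658.3,282.6,110],1.407)
E
```

```text
time_s: 3.58
eef_pos: [631.5, 286.4, 190.6]
ee_rot: [0.705, -0.705, 0.057, -0.058]
force: [0.4, 1.0, 0.7]
grip_width: 0.999
t 3.5833 pos [631.5 286.4 190.6] psi 1.408 F [0.4 1.  0.7] g 0.999
shift cm [array([2.709, 8.057, 0.06 ]), array([-0.    ,  0.001 ,  0.0001])]
t 3.6333 pos [631.6 286.7 191.7] psi 1.4085 F [ 0.4 -0.1  0.2] g 0.998
shift cm [array([2.692, 8.17 , 0.017]), array([-0.0008,  0.0015,  0.0018])]
```

View pics/w2c.png

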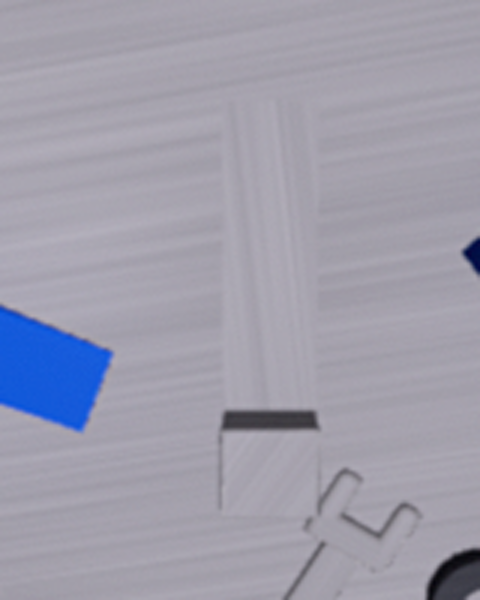

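```bash
cat > m.py <<'E'
from h import *
c=np.load('c.npy',allow_pickle=True).item()
f=lambda p:(p[0]/3+190,p[1]/3+60)
P=[]
for p,z in [((220,430),48),((319,431),48),((220,510),48),((317,514),48),((225,100),3),((319,100),3),((222,411),21),((316,411),21)]:
    q=at_z(c,f(p),z);P.append(q[:2]);print(q.round(1))
P=np.array(P);tail=P[:4].mean(0);tip=P[4:6].mean(0);ra=P[6:8].mean(0)
d=tip-ra;print('len ramp',np.linalg.norm(d),'heading',np.arctan2(d[1],d[0]),'tail->tip',np.linalg.norm(tip-tail),np.arctan2(*(tip-tail)[::-1]));print(tail,'tail from tip',tip-124*d/np.linalg.norm(d), 'from ra', ra-16*d/np.linalg.norm(d))
E
python3 m.py
```

```text
[639.8 271.9  48. ]
[645.6 304.8  48. ]
[668.2 266.9  48. ]
[675.1 299.8  48. ]
[533.5 290.5   3. ]
[538.9 323.1   3. ]
[640.2 271.4  21. ]
[645.8 305.4  21. ]
len ramp 108.41829378121463 heading 2.9707651411972558 tail->tip 122.80057331123524 2.9698584888168975
[657.16879829 285.83951374] tail from tip [658.3697435  285.74532201] from ra [658.78194878 285.67421296]
```

```bash
python3 -m inch '[2.7,5,0,0,0,0,2.7,9,0,0,0.007,0,2.7,9,0,0,0.007,0,2.7,9,0,0,0.007,0,2.7,9,0,0,0.007,0]'; python3 -c "
from h import *
go([658,285.8,16],1.401)"
```

```text
time_s: 4.05
eef_pos: [658.5, 283.1, 102.2]
ee_rot: [0.705, -0.704, 0.059, -0.06]
force: [0.1, 0.6, 1.1]
grip_width: 0.999
t 4.05 pos [658.5 283.1 102.2] psi 1.4024 F [0.1 0.6 1.1] g 0.999
shift cm [array([-0.109,  8.622,  0.246]), array([-0.0009,  0.0014,  0.0019])]
```

```bash
python3 -m inch '[-0.1,3,0.25,0,0.001,0,-0.1,6,0.25,0,0.001,0,-0.1,8.6,0.25,0,0.001,0,-0.1,8.6,0.25,0,0.001,0,-0.1,8.6,0.25,0,0.001,0,-0.1,8.6,0.25,0,0.001,0]'; python3 -c "
from h import *
go([658,285.8,16],1.401)"
```

```text
time_s: 4.55
eef_pos: [659.4, 286.1, 18.0]
ee_rot: [0.705, -0.704, 0.058, -0.062]
force: [-0.1, 0.5, 1.2]
grip_width: 0.999
t 4.55 pos [659.4 286.1  18. ] psi 1.4013 F [-0.1  0.5  1.2] g 0.999
shift cm [array([-0.133,  0.196, -0.058]), array([-0.0024,  0.0003,  0.0053])]
```

```bash
python3 -m inch '[-0.1,0.1,0,0,0,0,-0.1,0.1,0,0,0,0,-0.1,0.1,0,0,0,0,-0.1,0.1,0,0,0,0,-0.1,0.1,0,0,0,0,-0.1,0.1,0,0,0,0,-0.1,0.1,0,0,0,0,-0.1,0.1,0,0,0,0]' 1 60; python3 -m inch '[0,0,0,0,0,0,0,-3,0,0,0,0,0,-6,0,0,0,0,0,-9,0,0,0,0,0,-12,0,0,0,0,0,-12,0,0,0,0]'; python3 - <<'E'
from h import *
go([658,285.8,16],1.401)
im=ctrl.capture('wrist');save('w3',im);print(ctrl.sense()['joints'])
E
```

```text
time_s: 5.22
eef_pos: [657.1, 285.6, 13.5]
ee_rot: [0.705, -0.704, 0.06, -0.06]
force: [-1.9, -0.5, 5.7]
grip_width: 0.396
time_s: 5.72
eef_pos: [658.8, 286.2, 138.8]
ee_rot: [0.706, -0.703, 0.057, -0.063]
force: [0.8, 1.1, -4.8]
grip_width: 0.387
t 5.7167 pos [658.8 286.2 138.8] psi 1.4011 F [ 0.8  1.1 -4.8] g 0.387
shift cm [array([-0.173, 12.277, -0.102]), array([-0.0038,  0.0001,  0.0086])]
[ 2.47159340e-01  8.24587562e-01  9.25079730e-01  1.48601195e-06
  1.38707929e+00 -1.15383044e+00]
```

View pics/w3.png

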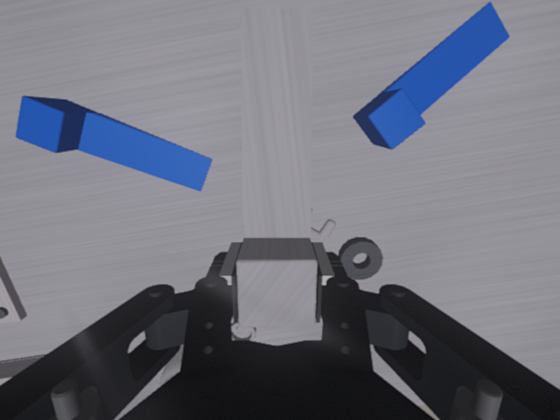

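```bash
python3 -c "
from h import *
go([470,40,240],-1.61)"
```

```text
t 5.7667 pos [657.8 285.9 134.9] psi 1.401 F [ 0.8  0.3 -7.2] g 0.391
shift cm [array([-14.304, -10.632, -27.39 ]), array([-6.900e-03,  3.011e+00, -2.500e-03])]
```

```bash
python3 -m inch '[-1,-4,-1,0,0.12,0,-14.3,-10.5,-27.4,0,1,0,-14.3,-10.5,-27.4,0,1,0,-14.3,-10.5,-27.4,0,1,0,-14.3,-10.5,-27.4,0,1,0,-14.3,-10.5,-27.4,0,1,0,-14.3,-10.5,-27.4,0,1,0,-14.3,-10.5,-27.4,0,1,0]';python3 -m inch '[0,0,0,0,1,0,0,0,0,0,1,0,0,0,0,0,1,0,0,0,0,0,1,0,0,0,0,0,1,0,0,0,0,0,1,0,0,0,0,0,1,0,0,0,0,0,1,0]'; python3 -m inch '[0,0,0,0,1,0,0,0,0,0,1,0,0,0,0,0,1,0,0,0,0,0,1,0,0,0,0,0,1,0,0,0,0,0,1,0,0,0,0,0,1,0,0,0,0,0,1,0]'; python3 -c "
from h import *
go([470,40,240],-1.61)"
```

```text
time_s: 6.43
eef_pos: [473.6, 47.6, 232.8]
ee_rot: [-0.589, 0.59, -0.392, 0.389]
force: [0.6, -1.4, -5.0]
grip_width: 0.391
time_s: 7.1
eef_pos: [475.0, 48.8, 232.4]
ee_rot: [0.328, -0.332, 0.627, -0.624]
force: [0.6, 0.3, -6.3]
grip_width: 0.389
time_s: 7.77
eef_pos: [474.9, 48.9, 232.3]
ee_rot: [-0.013, 0.008, 0.707, -0.707]
force: [-0.6, -0.3, -5.7]
grip_width: 0.391
t 7.7667 pos [474.9  48.9 232.3] psi -1.6003 F [-0.6 -0.3 -5.7] g 0.391
shift cm [array([ 0.467, -0.768,  0.899]), array([0.0007, 0.0097, 0.006 ])]
```

```bash
python3 -m inch '[0,0,0,0,0.01,0,0,0,0,0,0.01,0]'; python3 - <<'E'
from h import *
go([470,40,240],-1.61)
np.save('c.npy',ctrl.get_calibration('wrist'),allow_pickle=True)
im=ctrl.capture('wrist');save('w4',im)
E
```

```text
time_s: 7.93
eef_pos: [475.3, 48.8, 233.2]
ee_rot: [-0.012, 0.009, 0.707, -0.707]
force: [-0.4, -0.1, -6.3]
grip_width: 0.391
t 7.9333 pos [475.3  48.8 233.2] psi -1.6011 F [-0.4 -0.1 -6.3] g 0.391
shift cm [array([ 0.504, -0.675,  0.899]), array([0.0006, 0.0089, 0.0042])]
```

View pics/w4.png

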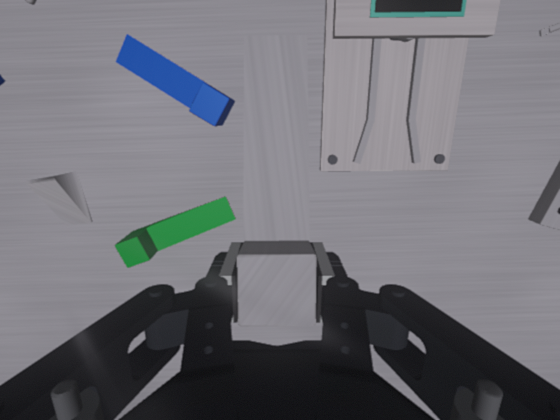

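```bash
python3 - <<'E'
import cv2
im=cv2.imread('pics/w4.png');a=im[0:185,300:500];a=cv2.convertScaleAbs(a,alpha=1.6,beta=-60);cv2.imwrite('pics/w4a.png',cv2.resize(a,None,fx=3.2,fy=3.2,interpolation=cv2.INTER_CUBIC))
a=im[20:280,220:340];a=cv2.convertScaleAbs(a,alpha=1.8,beta=-90);cv2.imwrite('pics/w4b.png',cv2.resize(a,None,fx=2.3,fy=2.3,interpolation=cv2.INTER_CUBIC))
E
```

```text
(no output)
```

View pics/w4a.png

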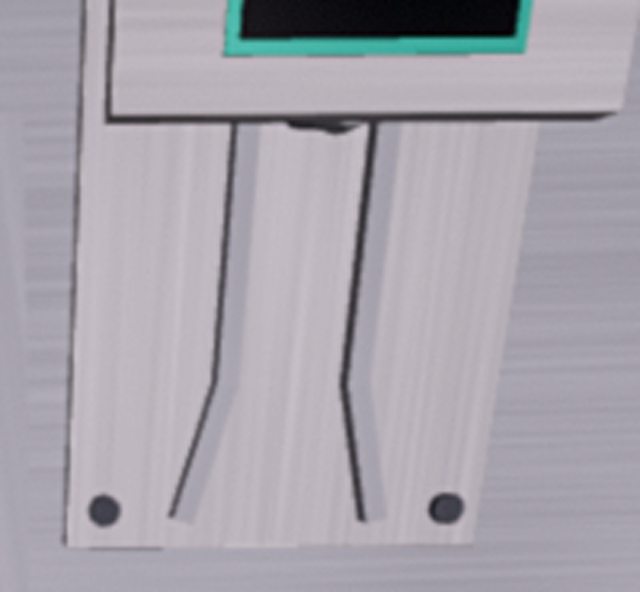

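View pics/w4b.png

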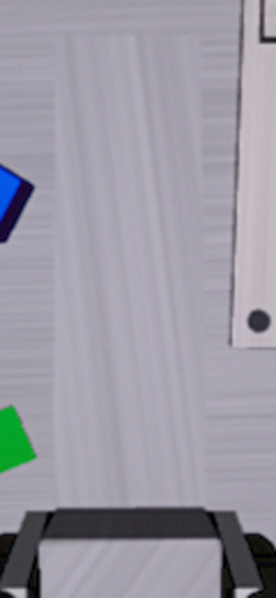

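```bash
python3 - <<'E'
from h import *
c=np.load('c.npy',allow_pickle=True).item()
f=lambda p:(p[0]/3.2+300,p[1]/3.2)
g=lambda p,z:at_z(c,f(p),z).round(1)
for n,p,z in [('nl',(66,546),10),('nr',(472,543),10),('l up',(78,200),10),('r up',(520,250),10),('Lbend',(219,382),18),('Rbend',(349,384),18),('Ltop',(240,128),18),('Rtop',(377,128),18),('Lend',(175,514),18),('Rend',(364,519),18),('Lhole',(104,510),10),('Rhole',(446,508),10),('plate near l',(110,116),55),('plate near r',(618,113),55)]: print(n,g(p,z))
# wedge tip
f2=lambda p:(p[0]/2.3+220,p[1]/2.3+20)
s=ctrl.sense();b=s['eef_pos'][2]-14
for p,z in [((62,37),3),((198,35),3),((48,508),21),((208,508),21),((38,541),48),((220,541),48)]: print(at_z(c,f2(p),b+z).round(1))
E
```

```text
nl [481.7  -6.8  10. ]
nr [ 478.1 -166.    10. ]
l up [605.6  -9.5  10. ]
r up [ 584.4 -168.9   10. ]
Lbend [542.  -60.8  18. ]
Rbend [ 539.8 -108.4   18. ]
Ltop [625.1 -63.   18. ]
Rtop [ 623.7 -109.7   18. ]
Lend [494.2 -46.9  18. ]
Rend [ 490.1 -118.9   18. ]
Lhole [495.4 -21.3  10. ]
Rhole [ 492.1 -154.    10. ]
plate near l [621.4 -11.9  55. ]
plate near r [ 617.6 -166.3   55. ]
[583.6  59.4 222.7]
[583.1  32.  222.7]
[488.8  66.3 240.7]
[487.7  31.7 240.7]
[494.2  64.5 267.7]
[493.2  32.7 267.7]
```

```bash
cat > fit.py <<'E'
from h import *
from scipy.optimize import least_squares
def fit(c,s,px):
    # wedge pts in wedge frame, pose: centre of pads G, yaw=psi+pi/2, pitch th, offset (tail pt rel to G)
    W=np.array([[70,17,3],[70,-17,3],[-38,17,21],[-38,-17,21],[-38,17,48],[-38,-17,48]],float)
    Rm=rot(s).as_matrix();G=s['eef_pos']-19*Rm[:,1]
    X=-Rm[:,0];Z=-Rm[:,1];Y=np.cross(Z,X)
    B=np.array([X,Y,Z]).T
    def pts(p,P=W):
        th,ox,oz,oy,yaw=p
        return G+(B@(R.from_euler('zy',[yaw,th]).as_matrix()@(P-np.array([-54,0,34])).T+np.array([[ox],[oy],[oz]]))).T
    def res(p):
        return np.r_[(np.array([proj(c,q) for q in pts(p)])-px).ravel(), np.array(p[3:])*[0.5,20]]
    r=least_squares(res,[0.2,0,0,0,0]);p=r.x
    print('pitch down',p[0],'off x,z,y',p[1:4],'yaw',p[4],'res',r.fun.round(1))
    K=np.array([[70,0,0],[0,0,0],[-70,0,0.]]);Q=pts(p,K);print('tip/origin/back underside',Q.round(1).tolist());return Q
E
python3 - <<'E'
from fit import *
c=np.load('c.npy',allow_pickle=True).item();s=ctrl.sense()
f2=lambda p:(p[0]/2.3+220,p[1]/2.3+20)
fit(c,s,np.array([f2(p) for p in [(62,37),(198,35),(48,508),(208,508),(38,541),(220,541)]]))
E
```

```text
pitch down 0.18641600864287491 off x,z,y [-2.39708191 -0.3936188   0.4810283 ] yaw -0.002573687654763103 res [-2.2 -0.3  1.9  0.8  1.9 -0.1 -1.3  0.  -1.  -0.3  0.7 -0.1  0.2 -0.1]
tip/origin/back underside [[588.5, 45.6, 195.5], [519.8, 47.8, 208.7], [451.1, 50.0, 221.9]]
```

```bash
python3 -c "
from h import *
go([402,-85,233],-1.591)
go([402,-85,90],-1.591)"
```

```text
t 7.9833 pos [475.5  48.8 233.7] psi -1.6003 F [ 0.3  0.3 -5.1] g 0.386
shift cm [array([ 6.95 ,  0.084, 13.59 ]), array([ 0.0005, -0.0093,  0.0033])]
t 7.9833 pos [475.5  48.8 233.7] psi -1.6003 F [ 0.3  0.3 -5.1] g 0.386
shift cm [array([ 6.903, 14.384, 13.597]), array([ 0.0005, -0.0093,  0.0033])]
```

```bash
python3 -m inch '[3.5,0,6.8,0,-0.01,0.1,6.9,0,13.6,0,-0.01,0.19,6.9,4,13.6,0,-0.01,0.19,6.9,8,13.6,0,-0.01,0.19,6.9,12,13.6,0,-0.01,0.19,6.9,13,13.6,0,-0.01,0.19,6.9,13,13.6,0,-0.01,0.19,6.9,13,13.6,0,-0.01,0.19]' 1 110; python3 - <<'E'
from h import *
go([402,-85,90],-1.591)
np.save('c.npy',ctrl.get_calibration('wrist'),allow_pickle=True)
s=ctrl.sense();np.save('s.npy',s,allow_pickle=True)
im=ctrl.capture('wrist');save('w5',im);a=im[0:280,200:360];a=cv2.convertScaleAbs(a,alpha=1.7,beta=-80);save('w5b',a,None,2.1)
im=ctrl.capture('side');save('s5',im,(100,140,360,340),2.5)
print(ctrl.sense()['joints'])
E
```

```text
time_s: 8.65
eef_pos: [402.1, -84.7, 104.9]
ee_rot: [-0.058, -0.074, -0.703, 0.705]
force: [0.3, 0.7, -4.0]
grip_width: 0.384
t 8.65 pos [402.1 -84.7 104.9] psi -1.5927 F [ 0.3  0.7 -4. ] g 0.384
shift cm [array([0.288, 1.46 , 0.034]), array([ 0.0003, -0.0017, -0.1871])]
[-0.55551104  0.1358039   2.10885551  0.14262843  0.73434307  0.93832215]
```

View pics/w5.png

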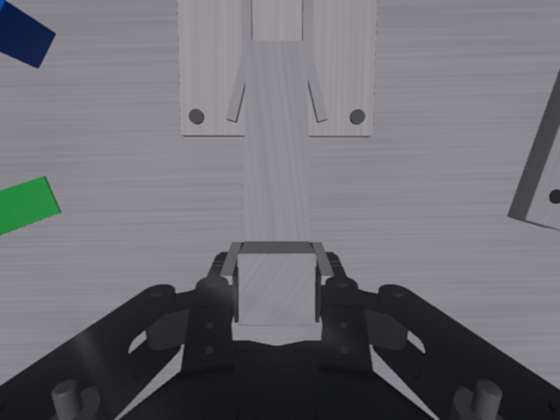

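View pics/w5b.png

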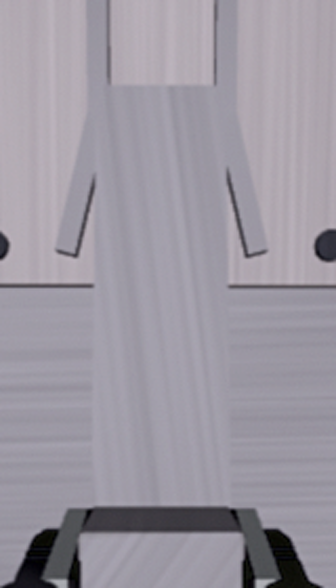

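View pics/s5.png

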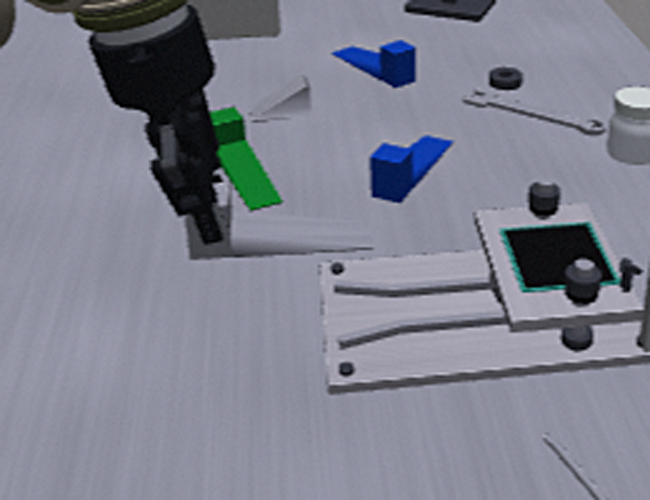

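```bash
python3 - <<'E'
from fit import *
c=np.load('c.npy',allow_pickle=True).item();s=np.load('s.npy',allow_pickle=True).item()
f2=lambda p:(p[0]/2.1+200,p[1]/2.1)
Q=fit(c,s,np.array([f2(p) for p in [(107,86),(222,86),(92,508),(230,508),(80,534),(244,534)]]))
for p,z in [((109,80),18),((217,85),18),((63,250),18),((257,252),18),((88,40),18),((236,40),18)]: print(at_z(c,f2(p),z).round(1))
b=np.array([1,-.023]);n=np.array([.023,1]);o=np.array([629.9,-89.9])
for q in Q: print('base frame',(q[:2]-o)@b,(q[:2]-o)@n,q[2])
E
```

```text
pitch down 0.19818204927948743 off x,z,y [-3.42266315 -2.40578018  0.07561757] yaw -0.006547980390420098 res [-3.5  0.4  3.3  0.8  0.5 -0.9 -0.1 -0.5 -0.6 -0.2  0.4  0.4  0.  -0.1]
tip/origin/back underside [[519.2, -88.0, 85.2], [449.3, -86.0, 86.0], [379.3, -84.0, 86.7]]
[552.9 -68.6  18. ]
[ 550.3 -108.7   18. ]
[491.7 -49.3  18. ]
[ 489.3 -123.1   18. ]
[567.2 -61.3  18. ]
[ 566.  -115.9   18. ]
base frame -110.70508099150585 -0.6060385416692617 85.17774020498572
base frame -180.71825365364523 -0.22550413491272625 85.9540317457242
base frame -250.73142631578463 0.1550302718438088 86.73032328646266
```

```bash
cat >> h.py <<'E'
def tl(dx,dy,dz):
    "base-frame shift (mm) in tool cm"
    Rm=rot(ctrl.sense()).as_matrix();b=np.array([1,-.023,0]);n=np.array([.023,1,0])
    print((Rm.T@(dx*b+dy*n+np.array([0,0,dz]))/10).round(3))
E
python3 -c "
from h import *
go([402,-85,90],-1.591)
tl(0,0,-10);tl(10,0,0);tl(0,10,0)"
```

```text
t 8.75 pos [403.9 -85.2 107.1] psi -1.5923 F [ 0.2 -0.5 -4.7] g 0.381
shift cm [array([ 0.514,  1.638, -0.021]), array([-0.0027, -0.001 , -0.1927])]
[ 0.191  0.981 -0.003]
[-0.982  0.192  0.002]
[-0.002 -0.002 -1.   ]
```

```bash
python3 -m inch '[0.5,2.5,0,0,0,0,1,5,0,0,0,0,1.34,6.87,0,0,0,0,1.34,6.87,0,0,0,0,1.34,6.87,0,0,0,0]'; python3 -m inch '[0.05,0.2,0,0,0,0,0.1,0.4,0,0,0,0,0.1,0.4,0,0,0,0]'; python3 - <<'E'
from h import *
go([402,-85,90],-1.591)
im=ctrl.capture('side');save('s6',im,(140,180,300,300),5)
E
```

```text
time_s: 9.17
eef_pos: [403.5, -85.1, 36.6]
ee_rot: [-0.06, -0.075, -0.702, 0.705]
force: [0.2, -0.1, -4.9]
grip_width: 0.376
time_s: 9.42
eef_pos: [402.8, -85.2, 32.0]
ee_rot: [-0.06, -0.076, -0.702, 0.705]
force: [-0.4, 0.6, -6.7]
grip_width: 0.382
t 9.4167 pos [402.8 -85.2  32. ] psi -1.5937 F [-0.4  0.6 -6.7] g 0.382
shift cm [array([-1.022, -5.707, -0.009]), array([-0.0022, -0.0025, -0.1918])]
```

View pics/s6.png

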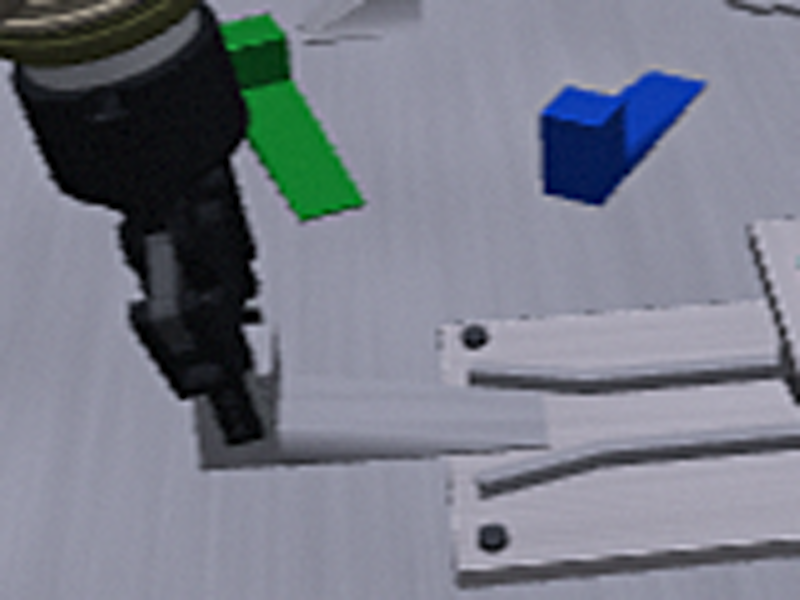

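```bash
python3 -m inch '[-1.5,0.3,0,0,0,0,-3,0.6,0,0,0,0,-4.5,0.9,0,0,0,0,-6,1.18,0,0,0,0,-7,1.37,0.02,0,0,0,-7.86,1.54,0.02,0,0,0,-7.86,1.54,0.02,0,0,0]'; python3 - <<'E'
from h import *
go([402,-85,90],-1.591)
tl(0,0,-10)
np.save('c.npy',ctrl.get_calibration('wrist'),allow_pickle=True)
im=ctrl.capture('wrist');save('w7',im)
im=ctrl.capture('side');save('s7',im,(180,180,340,300),5)
E
```

```text
time_s: 10.05
eef_pos: [483.7, -87.4, 31.4]
ee_rot: [-0.06, -0.076, -0.702, 0.705]
force: [-0.9, 0.1, -5.8]
grip_width: 0.386
t 10.05 pos [483.7 -87.4  31.4] psi -1.5937 F [-0.9  0.1 -5.8] g 0.386
shift cm [array([ 6.909, -7.314, -0.039]), array([-0.002 , -0.0025, -0.1917])]
[ 0.191  0.982 -0.002]
```

View pics/s7.png

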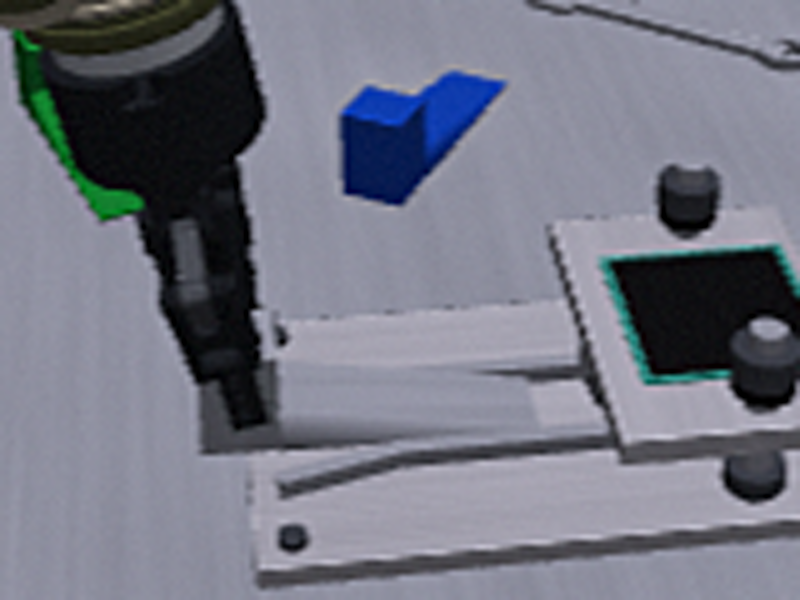

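View pics/w7.png

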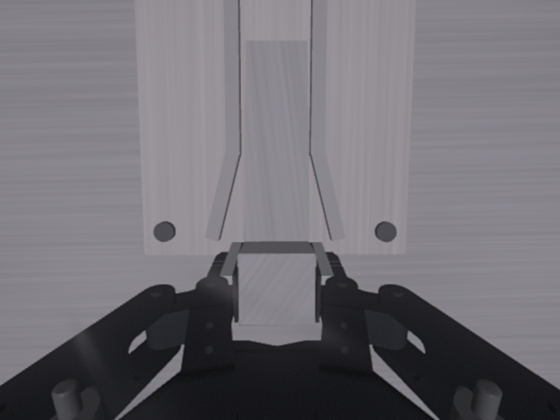

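```bash
for i in 1 2; do python3 -m inch '[0.02,0.1,0,0,0,0,0.02,0.1,0,0,0,0,0.02,0.1,0,0,0,0]' | egrep 'eef_pos|force'; done
```

```text
eef_pos: [481.9, -87.0, 29.8]
force: [-0.8, 0.3, -6.1]
eef_pos: [482.2, -87.1, 28.8]
force: [0.1, 0.0, -6.1]
```

```bash
python3 -m inch '[0.02,0.1,0,0,0,0,0.02,0.1,0,0,0,0,0.02,0.1,0,0,0,0]' | egrep 'eef_pos|force'
```

```text
eef_pos: [482.4, -87.1, 27.9]
force: [-0.7, -0.2, -4.9]
```

```bash
python3 -m inch '[0.02,0.1,0,0,0,0,0.02,0.1,0,0,0,0,0.02,0.1,0,0,0,0]' | egrep 'eef_pos|force'
```

```text
eef_pos: [482.7, -87.2, 27.1]
force: [-0.9, 0.5, -2.0]
```

```bash
python3 -m inch '[0.02,0.1,0,0,0,0,0.02,0.1,0,0,0,0,0.02,0.1,0,0,0,0]' | egrep 'eef_pos|force'
```

```text
eef_pos: [482.8, -87.3, 26.3]
force: [-2.5, 0.8, 3.6]
```

```bash
python3 -m inch '[0,0,0,0,0,0,0,0,0,0,0,0,0,0,0,0,0,0,0,0,0,0,0,0,0,0,0,0,0,0]' -0.5 20; python3 - <<'E'
from h import *
go([402,-85,90],-1.591)
tl(0,0,60);tl(-60,0,60)
im=ctrl.capture('side');save('s8',im,(180,180,340,300),5)
E
```

```text
time_s: 11.82
eef_pos: [482.2, -87.0, 25.7]
ee_rot: [-0.059, -0.075, -0.703, 0.705]
force: [0.3, -0.0, 0.4]
grip_width: 0.752
t 11.8167 pos [482.2 -87.   25.7] psi -1.5941 F [ 0.3 -0.   0.4] g 0.752
shift cm [array([ 6.668, -7.83 , -0.012]), array([-0.0011, -0.003 , -0.1898])]
[-1.132e+00 -5.892e+00  5.000e-03]
[ 4.762e+00 -7.024e+00  7.000e-03]
```

View pics/s8.png

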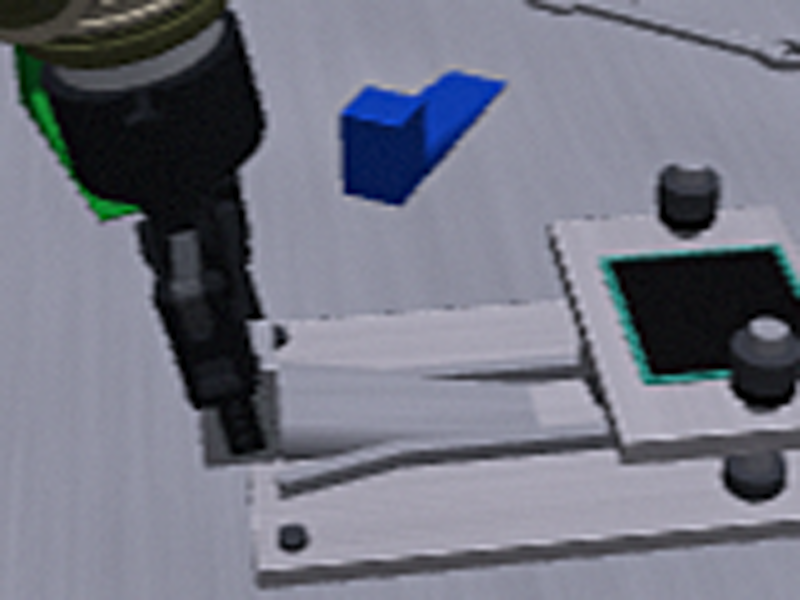

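```bash
python3 -m inch '[-0.57,-2.9,0,0,0,0,-1.13,-5.9,0,0,0,0,-1.13,-5.9,0,0,0,0,1,-6.3,0,0,0,0,3.78,-6.86,0,0,0,0,3.78,-6.86,0,0,0,0,3.78,-6.86,0,0,0,0]';python3 -m inch '[0,0,0,0,0,0,0,0,0,0,0,0,0,0,0,0,0,0,0,0,0,0,0,0,0,0,0,0,0,0,0,0,0,0,0,0,0,0,0,0,0,0,0,0,0,0,0,0]' 1; python3 - <<'E'
from h import *
go([432,-85.3,24],-1.594)
np.save('c.npy',ctrl.get_calibration('wrist'),allow_pickle=True)
im=ctrl.capture('wrist');save('w9',im)
im=ctrl.capture('side');save('s9',im,(180,180,340,300),5)
tl(0,0,-10)
E
```

```text
time_s: 12.45
eef_pos: [431.7, -85.9, 86.0]
ee_rot: [-0.059, -0.076, -0.703, 0.705]
force: [0.5, -0.8, 1.1]
grip_width: 0.745
time_s: 13.12
eef_pos: [432.2, -85.8, 86.0]
ee_rot: [-0.059, -0.075, -0.703, 0.705]
force: [0.3, 0.0, 0.4]
grip_width: -0.0
t 13.1167 pos [432.2 -85.8  86. ] psi -1.594 F [0.3 0.  0.4] g -0.0
shift cm [array([ 1.196,  6.082, -0.06 ]), array([-9.0e-04,  1.0e-04, -1.9e-01])]
[ 0.189  0.982 -0.001]
```

View pics/w9.png

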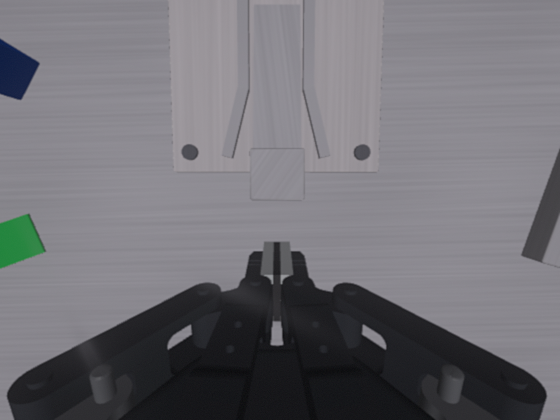

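View pics/s9.png

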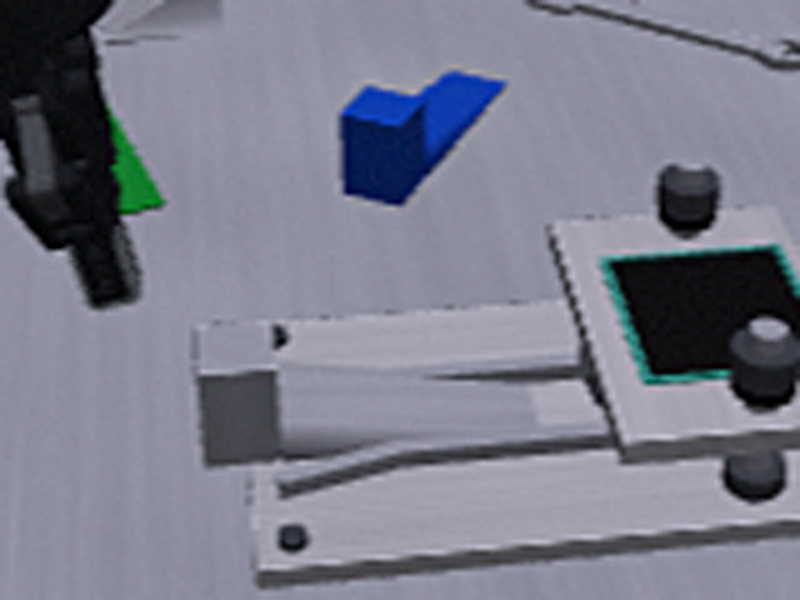

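```bash
python3 - <<'E'
from h import *
c=np.load('c.npy',allow_pickle=True).item()
for p in [(250,200),(305,200),(250,149),(305,149)]: print(at_z(c,p,58).round(1))
E
python3 -m inch '[0.4,2,0,0,0,0,0.8,4,0,0,0,0,1.17,6.05,0,0,0,0,1.17,6.05,0,0,0,0,1.17,6.05,0,0,0,0]'; python3 -c "
from h import *
go([432,-85.3,24],-1.594)
tl(20,0,0)"
```

```text
[461.2 -70.   58. ]
[ 460.4 -104.    58. ]
[492.4 -70.9  58. ]
[ 491.6 -104.5   58. ]
time_s: 13.63
eef_pos: [431.9, -85.7, 24.2]
ee_rot: [-0.058, -0.075, -0.703, 0.705]
force: [0.4, 0.6, 0.9]
grip_width: 0.001
t 13.6333 pos [431.9 -85.7  24.2] psi -1.5941 F [0.4 0.6 0.9] g 0.001
shift cm [array([-0.01 ,  0.02 , -0.044]), array([-0.000e+00, -1.000e-04, -1.884e-01])]
[-1.965e+00  3.750e-01 -1.000e-03]
```

```bash
python3 -m inch '[-0.8,0.15,0,0,0,0,-1.5,0.28,0.02,0,0,0,-2,0.38,0.04,0,0,0,-2.5,0.48,0.05,0,0,0,-3,0.57,0.05,0,0,0,-3.5,0.67,0.05,0,0,0,-4,0.76,0.05,0,0,0,-4.5,0.86,0.05,0,0,0]' | egrep 'eef_pos|force';python3 -m inch '[0,0,0,0,0,0]' | egrep 'eef_pos|force'; python3 -c "
from h import *
go([432,-85.3,24],-1.594)
im=ctrl.capture('side');save('s10',im,(180,180,340,300),5)"
```

```text
eef_pos: [478.4, -87.4, 24.5]
force: [-2.1, -0.7, 1.9]
eef_pos: [479.1, -87.7, 24.6]
force: [-0.1, -0.0, 0.4]
t 14.3833 pos [479.1 -87.7  24.6] psi -1.594 F [-0.1 -0.   0.4] g -0.0
shift cm [array([ 4.642, -0.835, -0.131]), array([-0.0015,  0.0002, -0.1913])]
```

View pics/s10.png

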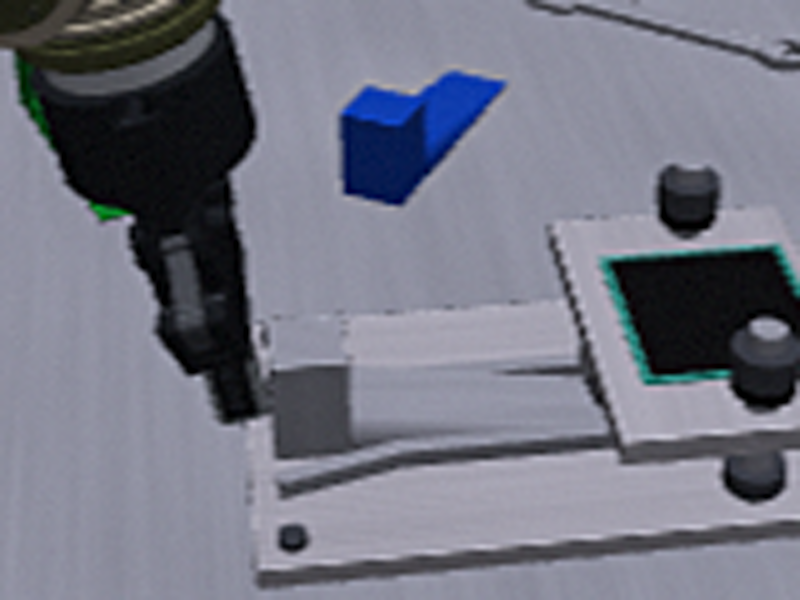

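```bash
python3 -m inch '[-0.15,0.03,0,0,0,0,-0.3,0.06,0,0,0,0,-0.45,0.09,0,0,0,0,-0.6,0.115,0,0,0,0,-0.75,0.14,0,0,0,0,-0.9,0.17,0,0,0,0]' | egrep 'eef_pos|force'
```

```text
eef_pos: [487.1, -87.6, 24.4]
force: [-2.1, 0.6, 0.2]
```

```bash
python3 -m inch '[-0.15,0.03,0,0,0,0,-0.3,0.06,0,0,0,0,-0.45,0.09,0,0,0,0,-0.6,0.115,0,0,0,0,-0.75,0.14,0,0,0,0,-0.9,0.17,0,0,0,0]' | egrep 'eef_pos|force'
```

```text
eef_pos: [496.4, -87.9, 24.5]
force: [-1.5, -0.4, -1.2]
```

```bash
python3 -m inch '[-0.1,0.02,0,0,0,0,-0.2,0.04,0,0,0,0,-0.3,0.06,0,0,0,0,-0.4,0.08,0,0,0,0,-0.5,0.1,0,0,0,0,-0.6,0.115,0,0,0,0]' | egrep 'eef_pos|force'
```

```text
eef_pos: [502.4, -88.0, 24.5]
force: [-2.0, 0.3, -0.9]
```

```bash
python3 -m inch '[-0.1,0.02,0,0,0,0,-0.2,0.04,0,0,0,0,-0.3,0.06,0,0,0,0,-0.4,0.08,0,0,0,0]' | egrep 'eef_pos|force'
```

```text
eef_pos: [506.6, -88.1, 24.5]
force: [-1.1, -0.1, -0.5]
```

```bash
python3 -m inch '[-0.1,0.02,0,0,0,0,-0.2,0.04,0,0,0,0,-0.3,0.06,0,0,0,0,-0.4,0.08,0,0,0,0]' | egrep 'eef_pos|force'
```

```text
eef_pos: [510.1, -88.1, 24.3]
force: [-7.4, 0.6, 4.5]
```

```bash
python3 -m inch '[-0.1,0.02,0,0,0,0,-0.2,0.04,0,0,0,0,-0.3,0.06,0,0,0,0,-0.4,0.08,0,0,0,0]' | egrep 'eef_pos|force'; python3 - <<'E'
from h import *
im=ctrl.capture('side');save('s11',im,(230,180,390,300),5)
E
```

```text
eef_pos: [513.5, -87.9, 24.2]
force: [-9.8, -0.5, 5.4]
```

View pics/s11.png

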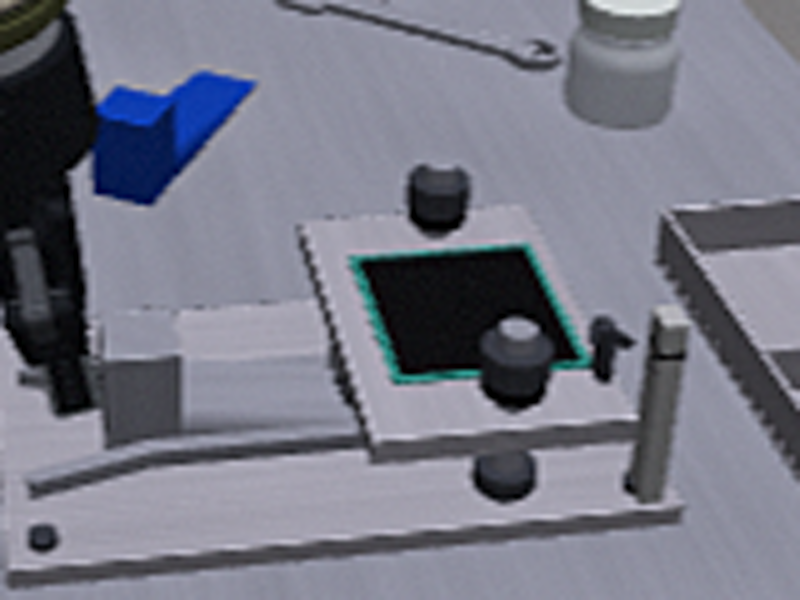

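```bash
python3 -m inch '[-0.1,0.01,0,0,0,0,-0.2,0.02,0,0,0,0,-0.3,0.03,0,0,0,0,-0.4,0.05,0,0,0,0]' | egrep 'eef_pos|force'
```

```text
eef_pos: [517.4, -88.0, 24.2]
force: [-9.4, 0.0, 3.0]
```

```bash
python3 -m inch '[-0.1,0.01,0,0,0,0,-0.2,0.02,0,0,0,0,-0.3,0.03,0,0,0,0,-0.4,0.05,0,0,0,0,-0.5,0.07,0,0,0,0,-0.6,0.09,0,0,0,0]' | egrep 'eef_pos|force'
```

```text
eef_pos: [523.3, -88.0, 24.3]
force: [-8.6, -0.4, 2.1]
```

```bash
python3 -m inch '[-0.1,0.02,0,0,0,0,-0.2,0.04,0,0,0,0,-0.3,0.06,0,0,0,0,-0.4,0.08,0,0,0,0,-0.5,0.1,0,0,0,0,-0.6,0.115,0,0,0,0]' | egrep 'eef_pos|force'
```

```text
eef_pos: [529.5, -88.2, 24.3]
force: [-9.2, -0.1, 2.3]
```

```bash
python3 -m inch '[-0.1,0.02,0,0,0,0,-0.2,0.04,0,0,0,0,-0.3,0.06,0,0,0,0,-0.4,0.08,0,0,0,0,-0.5,0.1,0,0,0,0,-0.6,0.115,0,0,0,0]' | egrep 'eef_pos|force'; python3 - <<'E'
from h import *
im=ctrl.capture('side');save('s12',im,(230,180,390,300),5)
E
```

```text
eef_pos: [535.5, -88.4, 24.3]
force: [-8.8, 0.5, 1.9]
```

View pics/s12.png

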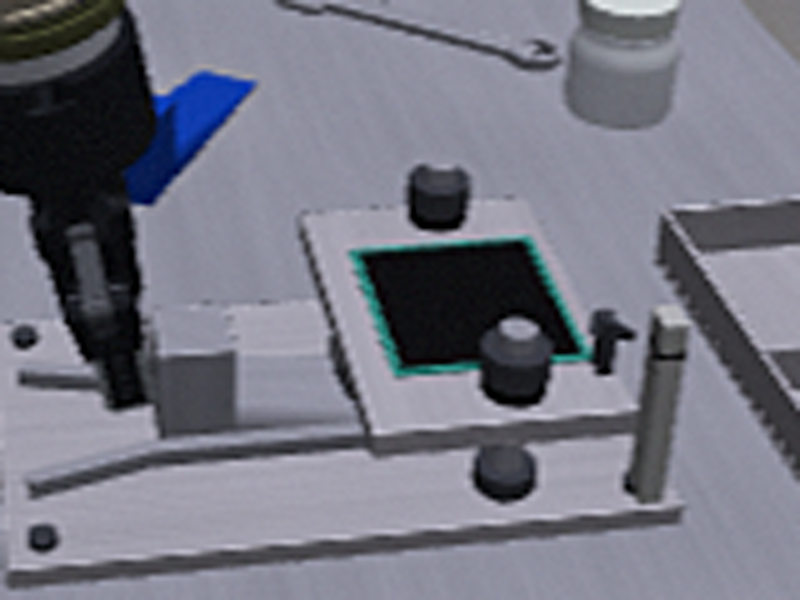

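```bash
python3 -m inch '[-0.1,0.02,0,0,0,0,-0.2,0.04,0,0,0,0,-0.3,0.06,0,0,0,0,-0.4,0.08,0,0,0,0,-0.5,0.1,0,0,0,0,-0.6,0.115,0,0,0,0]' | egrep 'eef_pos|force'
```

```text
eef_pos: [541.7, -88.5, 24.3]
force: [-8.7, -0.5, 2.1]
```

```bash
python3 -m inch '[-0.1,0.02,0,0,0,0,-0.2,0.04,0,0,0,0,-0.3,0.06,0,0,0,0,-0.4,0.08,0,0,0,0,-0.5,0.1,0,0,0,0]' | egrep 'eef_pos|force|time'
```

```text
time_s: 19.78
eef_pos: [546.8, -88.7, 24.3]
force: [-9.4, -0.6, 2.4]
```

```bash
python3 -m inch '[-0.05,0.01,0,0,0,0,-0.1,0.02,0,0,0,0,-0.15,0.03,0,0,0,0,-0.2,0.04,0,0,0,0]' | egrep 'eef_pos|force'
```

```text
eef_pos: [548.8, -88.7, 24.3]
force: [-8.8, -0.2, 2.4]
```

```bash
python3 -m inch '[-0.05,0.01,0,0,0,0,-0.1,0.02,0,0,0,0,-0.15,0.03,0,0,0,0,-0.2,0.04,0,0,0,0]' | egrep 'eef_pos|force'
```

```text
eef_pos: [550.8, -88.8, 24.3]
force: [-9.4, -0.3, 2.7]
```

```bash
python3 -m inch '[-0.05,0.01,0,0,0,0,-0.1,0.02,0,0,0,0,-0.15,0.03,0,0,0,0,-0.2,0.04,0,0,0,0]' | egrep 'eef_pos|force'
```

```text
eef_pos: [552.9, -88.8, 24.3]
force: [-8.3, 1.3, 2.7]
```

```bash
python3 -m inch '[-0.05,0.01,0,0,0,0,-0.1,0.02,0,0,0,0,-0.1,0.02,0,0,0,0]' | egrep 'eef_pos|force'; python3 - <<'E'
from h import *
im=ctrl.capture('side');save('s13',im,(230,180,390,300),5)
E
```

```text
eef_pos: [554.0, -88.9, 24.3]
force: [-8.6, -0.1, 2.0]
```

View pics/s13.png

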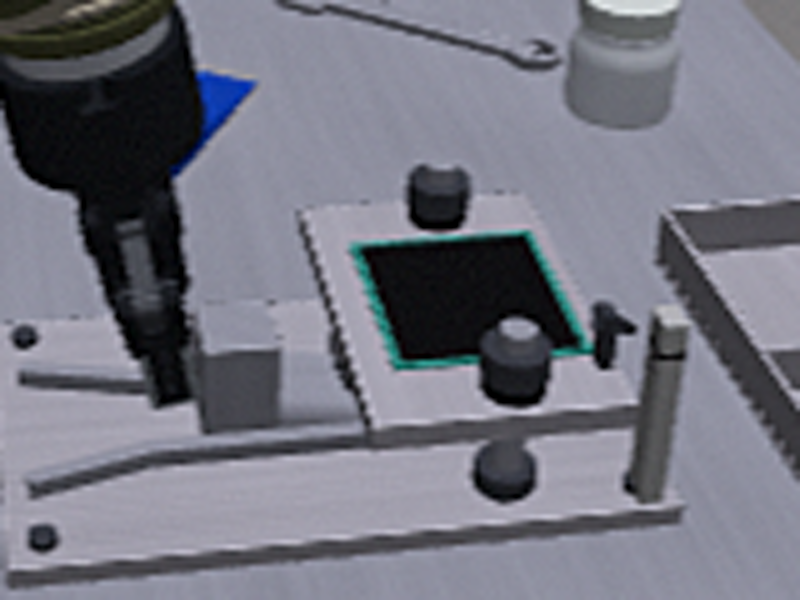

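```bash
python3 -m inch '[-0.05,0.01,0,0,0,0,-0.1,0.02,0,0,0,0,-0.1,0.02,0,0,0,0]' | egrep 'eef_pos|force'
```

```text
eef_pos: [555.0, -88.9, 24.3]
force: [-7.8, 0.4, 2.0]
```

```bash
python3 -m inch '[-0.05,0.01,0,0,0,0,-0.1,0.02,0,0,0,0,-0.1,0.02,0,0,0,0]' | egrep 'eef_pos|force'
```

```text
eef_pos: [556.1, -88.9, 24.3]
force: [-8.6, 0.0, 2.2]
```

```bash
python3 -m inch '[-0.05,0.01,0,0,0,0,-0.1,0.02,0,0,0,0,-0.1,0.02,0,0,0,0]' | egrep 'eef_pos|force'
```

```text
eef_pos: [557.1, -88.9, 24.3]
force: [-8.4, -0.2, 2.3]
```

```bash
python3 -m inch '[-0.05,0.01,0,0,0,0,-0.1,0.02,0,0,0,0,-0.1,0.02,0,0,0,0]' | egrep 'eef_pos|force'
```

```text
eef_pos: [558.1, -89.0, 24.3]
force: [-7.7, 0.3, 2.8]
```

```bash
python3 -m inch '[-0.05,0.01,0,0,0,0,-0.1,0.02,0,0,0,0,-0.1,0.02,0,0,0,0]' | egrep 'eef_pos|force'
```

```text
eef_pos: [559.1, -89.0, 24.3]
force: [-7.9, 0.8, 3.4]
```

```bash
python3 -m inch '[-0.05,0.01,0,0,0,0,-0.1,0.02,0,0,0,0,-0.1,0.02,0,0,0,0]' | egrep 'eef_pos|force'
```

```text
eef_pos: [559.8, -88.9, 24.2]
force: [-10.7, 0.5, 4.3]
```

```bash
python3 -m inch '[-0.05,0.01,0,0,0,0,-0.1,0.02,0,0,0,0,-0.1,0.02,0,0,0,0]' | egrep 'eef_pos|force|time'
```

```text
time_s: 22.83
eef_pos: [560.5, -88.9, 24.2]
force: [-12.9, 0.4, 5.6]
```

```bash
python3 -m inch '[-0.05,-0.01,0,0,0,0,-0.1,-0.02,0,0,0,0,-0.1,-0.02,0,0,0,0,-0.1,-0.02,0,0,0,0]' | egrep 'eef_pos|force'
```

```text
eef_pos: [561.0, -88.8, 24.3]
force: [-14.6, -0.9, 5.2]
```

```bash
python3 -m inch '[-0.05,-0.01,0,0,0,0,-0.1,-0.02,0,0,0,0,-0.1,-0.02,0,0,0,0,-0.1,-0.02,0,0,0,0]' | egrep 'eef_pos|force'
```

```text
eef_pos: [561.6, -88.7, 24.3]
force: [-15.1, -0.3, 4.1]
```

```bash
python3 -m inch '[-0.05,0,0,0,0,0,-0.1,0,0,0,0,0,-0.1,0,0,0,0,0,-0.1,0,0,0,0,0]' | egrep 'eef_pos|force'; python3 - <<'E'
from h import *
for i in range(3): print(ctrl.sense()['force'].round(1)); ctrl.capture('side')
E
```

```text
eef_pos: [562.2, -88.6, 24.3]
force: [-16.7, -0.3, 3.3]
[-16.7  -0.3   3.3]
[-16.2  -1.4   4.1]
[-16.5  -0.    4.4]
```

```bash
python3 -m inch '[-0.05,0,0,0,0,0,-0.1,0,0,0,0,0,-0.1,0,0,0,0,0,-0.1,0,0,0,0,0]' | egrep 'eef_pos|force'; python3 - <<'E'
from h import *
for i in range(3): print(ctrl.sense()['force'].round(1)); ctrl.capture('side')
E
```

```text
eef_pos: [562.8, -88.5, 24.3]
force: [-18.0, -0.7, 4.9]
[-18.   -0.7   4.9]
[-18.   -0.3   4.7]
[-18.3  -1.6   4.2]
```

```bash
python3 -m inch '[-0.05,0,0,0,0,0,-0.1,0,0,0,0,0,-0.14,0,0,0,0,0,-0.14,0,0,0,0,0,-0.14,0,0,0,0,0]' | egrep 'eef_pos|force'; python3 - <<'E'
from h import *
for i in range(3): print(ctrl.sense()['force'].round(1)); ctrl.capture('side')
E
```

```text
eef_pos: [563.6, -88.4, 24.3]
force: [-20.2, 0.0, 5.7]
[-20.2   0.    5.7]
[-21.3   0.    4.7]
[-20.9  -0.6   6.1]
```

```bash
python3 -m inch '[-0.03,-0.02,0,0,0,0,-0.05,-0.02,0,0,0,0,-0.05,-0.02,0,0,0,0]' | egrep 'eef_pos|force'; python3 - <<'E'
from h import *
f=[]
for i in range(4): f.append(ctrl.sense()['force']); im=ctrl.capture('side')
print(np.mean(f,0).round(1));save('s14',im,(230,180,390,300),5)
tl(-10,0,0);tl(-60,0,0);tl(-60,0,120)
E
```

```text
eef_pos: [563.7, -88.4, 24.4]
force: [-21.6, -0.7, 3.8]
[-21.5  -1.2   4.3]
[ 0.984 -0.177 -0.001]
[ 5.906 -1.065 -0.006]
[  3.777 -12.874  -0.033]
```

View pics/s14.png

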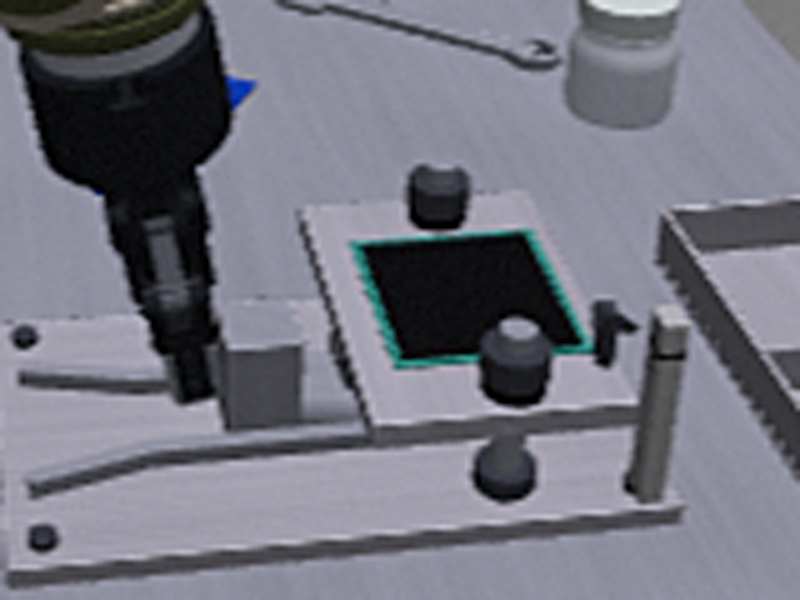

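```bash
python3 -m inch '[0.4,-0.08,0,0,0,0,1,-0.18,0,0,0,0,3,-0.54,0,0,0,0,5.9,-1.07,0,0,0,0,5.9,-1.07,0,0,0,0,5,-6,0,0,0,0,3.8,-12.9,0,0,0,0,3.8,-12.9,0,0,0,0]' | egrep 'eef_pos|force'; python3 -m inch '[0,0,0,0,0,0,0,0,0,0,0,0]'| egrep 'eef_pos|force';python3 - <<'E'
from h import *
np.save('c.npy',ctrl.get_calibration('wrist'),allow_pickle=True)
im=ctrl.capture('wrist');save('w15',im)
im=ctrl.capture('side');save('s15',im,(230,180,390,300),5)
im=ctrl.capture('top');save('t15',im,(250,90,410,250),3.7)
for t in('pointer','mark'):print(t,[(np.round(x['uv'],1).tolist(),round(x['score'],2)) for x in ctrl.search_frame(t,'side')])
print(ctrl.sense()['time_s'])
E
```

```text
eef_pos: [506.7, -88.2, 148.6]
force: [1.0, 0.5, 0.6]
eef_pos: [507.6, -88.5, 148.4]
force: [0.4, 0.4, -0.5]
pointer [([322.4, 241.4], 0.69)]
mark [([325.5, 244.7], 0.69)]
26.5667
```

View pics/s15.png

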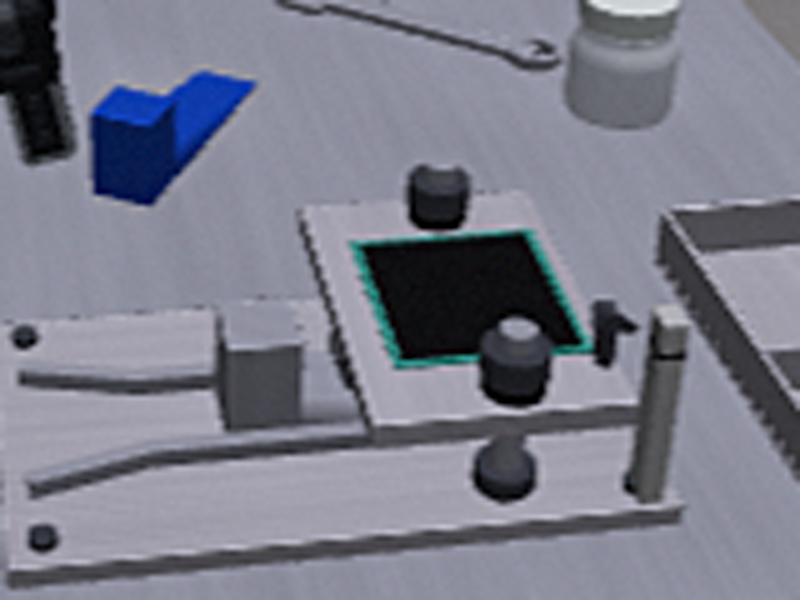

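View pics/w15.png

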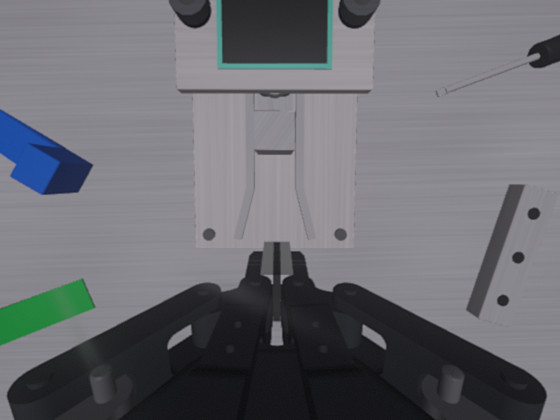

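```bash
python3 - <<'E'
from h import *
c=ctrl.get_calibration('side')
b=np.array([1,-.023,0]);n=np.array([.023,1,0]);o=np.array([629.9,-89.9,0])
# mark line & pointer on assumed vertical plane of post/pointer: far right corner
ct=ctrl.get_calibration('top')
a=proj(c,[735,-150,80]);bb=proj(c,[735,-150,88]);print('8mm px',a,bb)
# solve pointer base-x,y from its top-view pixel? print mark pos on line x for several depths
for uv,nm in [((357.2,245.4),'ptr'),((363.6,251),'mark')]:
    o_,d=ray(c,uv)
    for y in(-150,-155,-160,-165): 
        p=o_+d*(y-o_[1])/d[1];print(nm,p.round(1))
E
```

```text
8mm px [360.44841197 246.11147032] [360.92936435 242.76210298]
ptr [ 728.  -150.    82.5]
ptr [ 725.7 -155.    86.4]
ptr [ 723.4 -160.    90.2]
ptr [ 721.1 -165.    94.1]
mark [ 743.1 -150.    67.2]
mark [ 740.7 -155.    71.2]
mark [ 738.2 -160.    75.2]
mark [ 735.8 -165.    79.2]
```

View pics/t15.png

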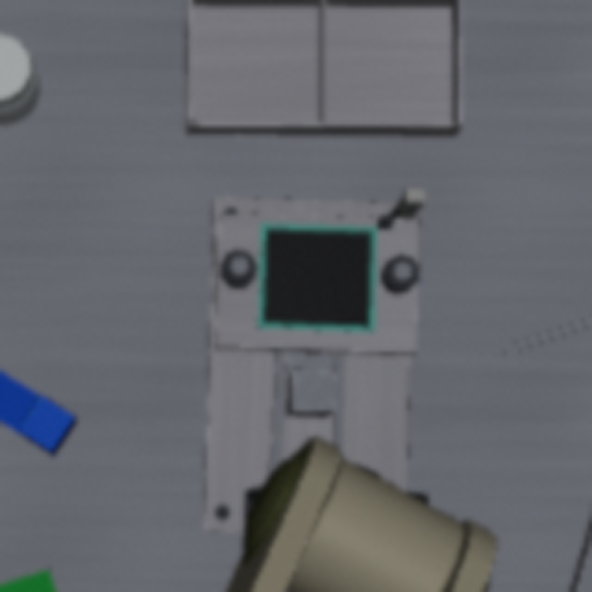

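```bash
python3 - <<'E'
from h import *
a=cv2.cvtColor(cv2.imread('pics/side0.png'),cv2.COLOR_BGR2GRAY).astype(np.float32)
b=cv2.cvtColor(ctrl.capture('side'),cv2.COLOR_RGB2GRAY).astype(np.float32)
c=ctrl.get_calibration('side')
def tr(box):
    x0,y0,x1,y1=box;t=a[y0:y1,x0:x1]
    M=np.eye(2,3,dtype=np.float32)
    cc,M=cv2.findTransformECC(t,b[y0-0:y1,x0:x1],M,cv2.MOTION_TRANSLATION,(3,200,1e-6))
    return M[:,2],cc
for n,bx,p in [('screen',(299,226,350,258),(670,-90,55)),('pointer',(346,240,358,258),(725,-145,80)),('base fixed',(228,285,300,300),0)]:
    d,cc=tr(bx);print(n,d,cc)
    if p: print('px per mm',(proj(c,np.array(p)+[0,0,8])-proj(c,p))/8)
    
E
```

```text
screen [ 0.2683375 -2.962605 ] 0.9607590472756018
px per mm [ 0.03051546 -0.39268123]
pointer [ 0.4520228 -3.5060034] 0.8037254952356344
px per mm [ 0.0560761  -0.41776119]
base fixed [ 0.02093171 -0.00432369] 0.9999066944316506
```

```bash
python3 - <<'E'
from h import *
s=ctrl.sense();print(s['time_s'],s['force'].round(1),s['eef_pos'].round(1));print(ctrl.finish_job())
E
```

```text
26.6167 [ 0.   0.3 -0.1] [506.1 -87.9 145. ]
the job is handed in; nothing more can be done
None
```

I picked the bare steel wedge out from the blue and green look-alikes and laid it flat in the channel, thin end towards the plate. I then let go and pushed it in with the shut fingers on its back face. The job was handed in at 26.6 s, with the arm clear of the fixture.

**Push:** The push held at about 9 N while the plate rose. It climbed once the plate met the collars, and I stopped at about 21.5 N. The fingers were also pressing down on the wedge with 4–6 N at the end. That may add about 1.5 N of friction, so the wedging push itself was probably nearer 20 N.

**Lift:** The side pictures gave 7.5 mm from the plate's screen and 8.4 mm from the pointer. The travel gave about 8.3 mm: 50 mm from meeting the foot to the collars, on the 1-in-6 ramp. These three differ by up to 0.9 mm around the 8 mm mark. I could not confirm directly that the pointer is level with the line, because the picture is too coarse for that. The force rise at the collars is the firmest evidence.

**After letting go:** The side picture showed the wedge and plate unmoved once the arm backed off. I did not touch the flat steel bar or the chock.

**Slip in the grip:** The wedge tipped about 0.19 rad nose-down after I lifted it. I tilted the tool to level it before laying it down.

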